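# Lay a tall boot form on its side against the stop bar

### The job

Without gripping or lifting it, push the standing tall boot form low down along the plywood board until the side of its sole is flush against the metal stop bar. Then, with the fingertips inside its open top, tip it over the bar and ease it down gently onto its side, so that its shaft lies on the rubber-faced rest and its sole stays by the bar; never let it fall. Leave everything else where it is.

Things in the scene. Friction and masses are not known exactly. Their poses are not given: they have to be found in the camera images.
- boot_form: Tall hollow boot form, rigid brown plastic, 0.4 to 0.7 kg, 235 mm high. Origin: underside of the sole below the shaft's axis; z up the shaft, x to the toe, y to the stop bar. Foot: x = -50 to +202 mm, flat upright sides at y = -46 and +46, 70 mm high (48 ahead of x = +46). Shaft: round tube on the z axis above the foot, outer radius 39 mm at the ankle to 46 at the top; centre of mass near x = +35.
- mouth (a point): Centre of the form's round open mouth, on its axis 235 mm above the sole: inner radius 42 mm, wall 4 mm, hollow down to 160 mm below. Tipped past roughly 30 degrees the form falls by itself unless fingertips inside the mouth hold back its trailing (upper) rim.
- sole_edge (a point): Point on the lower edge of the sole's side that faces the stop bar (boot form x = 0, y = +46, z = 0 mm): the edge it tips over. While the form is held back from falling, this edge may creep 10 to 20 mm back from the bar, and it climbs the 8 mm bar at the end.
- board: Plywood board screwed to the bench, 300 (x) x 460 (y) x 10 mm. Origin: centre of its underside; z up. An aluminium stop bar, 12 mm wide, 8 mm high, runs along x from -120 to +140 mm, its face towards the boot form at y = -30 mm. The form starts 20 to 45 mm short of that face on the -y side, its length along the board's x, toe to +x, and is tipped towards +y.
- rest: Rest fixed on the board beyond the stop bar: wood with black rubber on top, 150 (x) x 40 (y) x 14 mm high. Origin: centre of its underside, at board x = -60, y = +120, z = 10 mm; its top is 24 mm above the bench.
- heel_stack: three black rubber heel lifts bonded in a stack, D-shaped, 70 x 50 x 27 mm high, standing on the plywood board
- tack_jar: small glass jar, 44 mm across, 50 mm high, standing on the board
- ankle_form: a second, low boot form, like the tall one but only 125 mm high, off to the right; leave it
- hammer: hammer lying on the bench
- brush: brush lying on the bench
- oil_bottle: white plastic bottle, 60 mm across, 130 mm high
- tin: open steel cup, 70 mm across, 70 mm high

How it is judged:
By the outcome, as a careful person would: the job done as asked, in the order asked, and still so for the second after the job is handed in, with the robot touching nothing.
It also fails if it takes over 64 s, if anything falls off the work surface, if the arm or the gripper's body presses on something with over 40 N, if the wrist force passes 120 N, or if a joint passes its speed limit or range.

### The arm

A 6-joint arm with a two-finger parallel gripper is mounted at the origin on the work surface. World frame = base frame: x ahead of the robot, y to its left, z up, the work surface at z = 0. Lengths are in m, angles in rad, forces in N, time in s.
With the tool pointing down it reaches from about 0.35 to 0.85 m from the base axis. Payload 8.1 kg.
Tool frame: the origin (TCP) lies at the very end of the fingers, on their centre line; the grasp point (between the pads) lies robot.tcp_to_grasp behind it (robot.tcp_to_grasp is the distance from the TCP to the grasp point, in m); z points along the fingers, y is the line along which they close (so a half turn about z gives the same grasp; the last joint's range is limited). The gripper opens to 93 mm and grips with 3 to 60 N. Pads are 15 mm wide; open, the fingers measure 128 mm over their backs; the gripper's body (75 mm by 188 mm) begins 65 mm behind the grasp point.
Start: joints at [1.073, 0.13, 1.488, -0, 1.523, -0.085], TCP at [0.241, 0.55, 0.189] pointing down, gripper open.
Joint ranges: [-2.96, 2.96], [-0.89, 2.26], [0.02, 2.5], [-1.34, 4.48], [0, 2.73], [-2.66, 2.66]. Speed limits (rad/s): [2.39, 2.39, 2.79, 3.14, 3.14, 3.14].

### API

Orientations are given as a rotation vector (axis times angle).
In Python, from plant import robot gives the robot as it stands. The module is installed in compiled form; this text tells all that it offers.
- The arm moves only by the shell command python3 -m pendant 'ROWS' [FORCE]. ROWS is JSON, a list that holds one entry, the list of rows, each a list of 5 numbers: the opening, from 0 (shut) to 1 (fully open), then the shift along the tool's x, y, z in cm, then the turn about the tool's z in degrees. In form: [[[fingers, x, y, z, roll], ...]]. A call has 1 to 8 rows; each row shifts and turns the commanded pose from where the row before left it, along the tool's axes as they then stand; what a row does not reach is not made up. A row lasts 1/10 s, in which the tool goes at most 50 mm and 8.59 degrees, less where a joint would pass 70% of its speed; a pose out of reach is approached as far as the arm can. A call is refused whole if a number of a shift passes 5 or a number of a turn 8.59, either way. A call with a gripper value outside its range is refused whole. The fingers move at their own pace and stop on an object; FORCE is the grip in N (left out, the last holds). Time passes only in rows, so rows that do not move let the fingers close. It gives the time, the measured TCP pose, the force, the opening and the grip force at its end, in the units of the state.
- robot.read_state(): the state, without advancing time (a new reading comes with each control period).
- robot.read_camera(name): name is "side" or "top" or "wrist"; returns a dict with "img" (480x640x3 uint8, blue, green, red), "K" (3x3 intrinsics, pixels), "pose" (4x4, takes a point from camera to world coordinates). Camera axes: x right, y up, looking along -z (the intrinsics and any distortion apply to the point x, -y, -z); pixel columns grow to the right and rows downward; lengths in m; the calibration is good to about 2 mm. The wrist camera is an equidistant fisheye: a pixel r from the principal point sees the ray r / f radians off the axis. A picture is of the moment at which its call begins. There is no depth.
- robot.close_job(): hands the job in; it is judged then, once.
The state is a dict: "t": time; "q": joint angles; "dq": joint speeds; "joint_torque": joint torques, N m; "tool_pos": TCP position; "orientation": TCP orientation; "force": force on the tool from outside, world axes, zero at the start; "wrist_torque": the same for the moment, N m; "opening": finger opening in m; "gripper_force": force on a finger pad.
Only numpy, scipy, OpenCV 4.12 (cv2) and the standard library are available. Lean on these libraries where they do the work, as an engineer would, in place of code of your own. Each camera call takes 0.05 s, during which the arm holds its last target. There are 200 camera calls.

## Working session

There is one attempt and no reset: what is moved stays moved. The work goes in short steps, Python scripts to look and compute and a shell command to move; the robot and the scene stay as the last step left them, time stands still between calls to the robot, and variables do not carry over. Pictures are saved under pics/ and viewed, at most 10 in all, crops included, and the job is handed in when it is done.

```bash
mkdir -p pics
cat > h.py <<'E'
from plant import robot
import numpy as np, cv2
from scipy.spatial.transform import Rotation as R
def snap(n,f):
    c=robot.read_camera(n); cv2.imwrite(f'pics/{f}.png',c['img']); np.savez(f'pics/{f}.npz',K=c['K'],pose=c['pose']); return c
def ray(f,u,v,z):
    c=np.load(f'pics/{f}.npz');K=c['K'];P=c['pose']
    d=P[:3,:3]@np.array([(u-K[0,2])/K[0,0],-(v-K[1,2])/K[1,1],-1]);o=P[:3,3]
    return o+d*(z-o[2])/d[2]
def proj(f,p):
    c=np.load(f'pics/{f}.npz');K=c['K'];P=c['pose']
    q=P[:3,:3].T@(np.array(p)-P[:3,3]);return K[0,0]*q[0]/-q[2]+K[0,2],K[1,1]*-q[1]/-q[2]+K[1,2]
def st():
    s=robot.read_state();print({k:np.round(s[k],3).tolist() for k in('t','q','tool_pos','orientation','force','opening','gripper_force')});print(R.from_rotvec(s['orientation']).as_matrix().round(3))
E
python3 - <<'E'
from h import *
for n in('top','side'):
    c=snap(n,n+'0');print(n,c['pose'].round(3).tolist(),c['K'].tolist())
st();print(robot.tcp_to_grasp)
E
```

```text
top [[0.085, 0.97, -0.227, 0.239], [-0.996, 0.085, -0.014, -0.045], [0.006, 0.227, 0.974, 1.416], [0.0, 0.0, 0.0, 1.0]] [[493.02302884381396, 0.0, 328.56598899888206], [0.0, 493.02302884381396, 246.6742603185418], [0.0, 0.0, 1.0]]
side [[-0.969, 0.116, -0.217, 0.194], [-0.245, -0.509, 0.825, 1.178], [-0.015, 0.853, 0.522, 0.924], [0.0, 0.0, 0.0, 1.0]] [[494.0355326503419, 0.0, 319.5963623817503], [0.0, 494.0355326503419, 239.9127419561687], [0.0, 0.0, 1.0]]
{'t': 0.1, 'q': [1.073, 0.131, 1.489, -0.0, 1.523, -0.085], 'tool_pos': [0.24, 0.549, 0.188], 'orientation': [-0.644, -3.074, 0.002], 'force': [-0.267, -0.315, 0.066], 'opening': 0.093, 'gripper_force': 0.0}
[[-0.916  0.401 -0.001]
 [ 0.401  0.916 -0.001]
 [ 0.    -0.002 -1.   ]]
0.0188
```

View pics/top0.png

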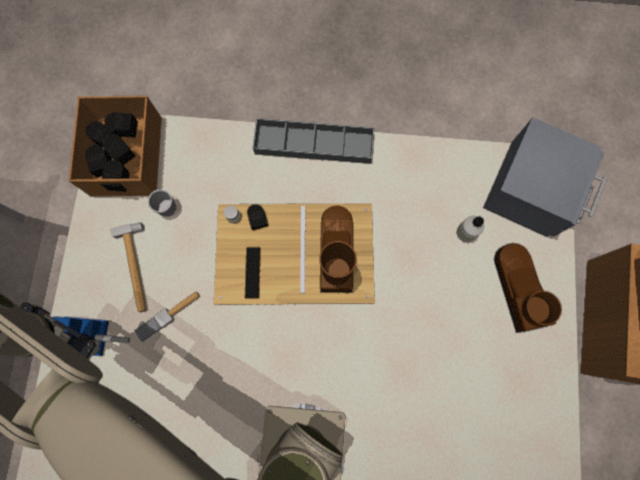

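View pics/side0.png

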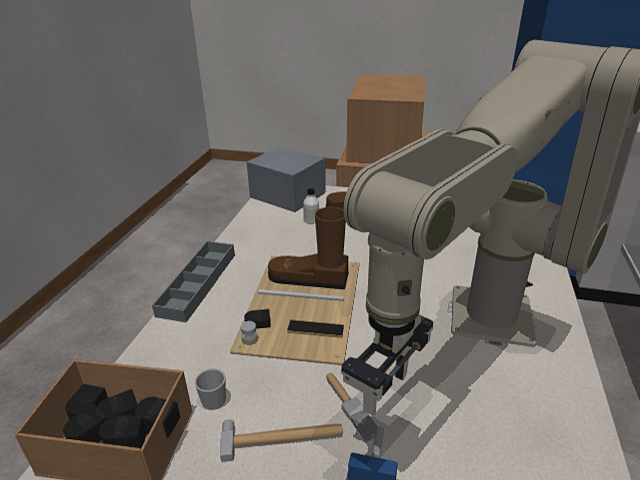

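Run:
```python
from h import *
for n,pts in dict(corners=[(218,204),(372,204),(374,303),(215,304)]).items():
    for p in pts: print(n,ray('top0',*p,.01).round(3))
for p in [(301,206),(305,206),(301,293),(305,293)]: print('bar',ray('top0',*p,.018).round(3))
print('mouth',ray('top0',339,261,.245).round(3))
print('jar',ray('top0',231,212,.06),'heel',ray('top0',257,216,.037))
print('rest',ray('top0',252,272,.024))
im=cv2.imread('pics/top0.png')[190:320,205:385]
cv2.imwrite('pics/c0.png',cv2.resize(im,None,fx=4.4,fy=4.4,interpolation=cv2.INTER_CUBIC))
```

```text
corners [0.668 0.315 0.01 ]
corners [ 0.709 -0.143  0.01 ]
corners [ 0.414 -0.168  0.01 ]
corners [0.372 0.283 0.01 ]
bar [0.681 0.067 0.018]
bar [0.682 0.055 0.018]
bar [0.423 0.042 0.018]
bar [0.424 0.03  0.018]
mouth [ 0.479 -0.056  0.245]
jar [0.63262117 0.26200082 0.06      ] heel [0.63382626 0.19027719 0.037     ]
rest [0.47035358 0.18697389 0.024     ]
```

View pics/c0.png

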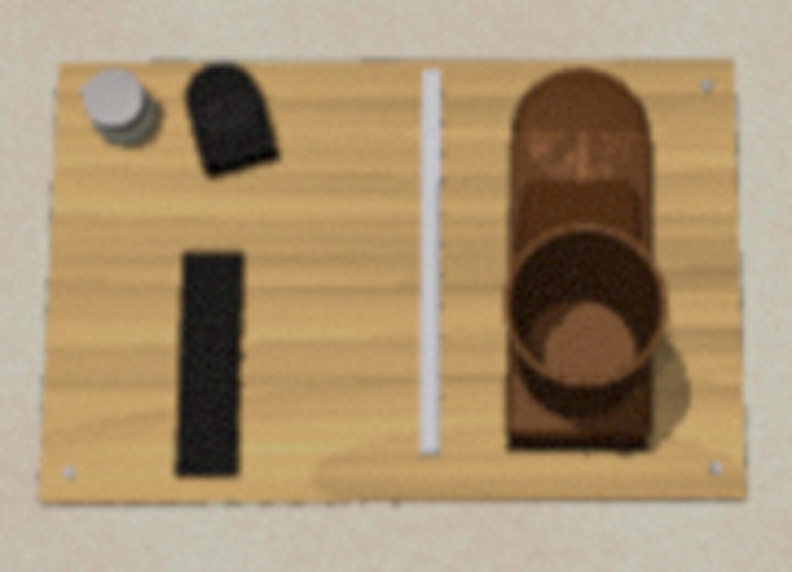

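The top view shows the board, with corners at about (218,204) to (374,303). The bar is at u≈303, the boot mouth at about (338,260), and the toe points up. The rest is at u≈252 and the jar and heel stack are at the upper left.

```bash
cat >> h.py <<'E'
O=np.array([.540,.072]);YAW=.096
B=np.array([[np.cos(YAW),-np.sin(YAW)],[np.sin(YAW),np.cos(YAW)]])
def b2w(x,y,z): return np.r_[O+B@[x,y],z]
def w2b(p): return np.r_[B.T@(np.array(p[:2])-O),p[2]]
def go(x,y,z):
    s=robot.read_state();M=R.from_rotvec(s['orientation']).as_matrix()
    roll=np.degrees(np.arctan2(M[1,1],M[0,1])-YAW-np.pi/2)
    print('t',round(s['t'],2),'at board mm',(w2b(s['tool_pos'])*1000).round(1),'F',np.round(s['force'],1),'roll err(tool z turn needed)',round(roll,1),'tool cm',(M.T@(b2w(x,y,z)-s['tool_pos'])*100).round(2))
E
python3 - <<'E'
from h import *
f=lambda u,v:(205+u/4.4,190+v/4.4)
for n,u,v,z in [('mouth',586,307,.245),('toeL',513,140,.058),('footbackL',508,445,.08),('footbackR',651,447,.08),('toetip',582,69,.05),('barA',430,70,.018),('barB',430,454,.018),('c1',58,62,.01),('c2',733,60,.01),('c3',746,497,.01),('c4',40,500,.01),('rest',210,364,.024)]:
    print(n,(w2b(ray('top0',*f(u,v),z))*1000).round(1))
go(.022,-.208,.30)
M=R.from_rotvec(robot.read_state()['orientation']).as_matrix()
print((M.T@[.0,0,.11]*100).round(2))
E
```

```text
mouth [ -70.2 -120.   245. ]
toeL [ 79.5 -79.3  58. ]
footbackL [-123.1  -75.    80. ]
footbackR [-125.2 -163.5   80. ]
toetip [ 130.  -125.2   50. ]
barA [140.5 -23.5  18. ]
barB [-119.8  -23.9   18. ]
c1 [150.9 229.2  10. ]
c2 [ 148.5 -229.    10. ]
c3 [-148.7 -228.5   10. ]
c4 [-146.2  228.8   10. ]
rest [-60.4 119.   24. ]
t 0.1 at board mm [-252.5  503.6  188. ] F [-0.3 -0.3  0.1] roll err(tool z turn needed) -29.2 tool cm [-58.63 -48.8  -11.13]
[  0.    -0.02 -11.  ]
```

```bash
python3 -m pendant '[[[0,0,0,-2.8,-7.3],[0,0,0,-2.8,-7.3],[0,0,0,-2.8,-7.3],[0,0,0,-2.8,-7.3],[0,-1.7,-4.4,0,0],[0,-1.7,-4.4,0,0],[0,-1.7,-4.4,0,0],[0,-1.7,-4.4,0,0]]]'
python3 -m pendant '[[[0,-1.7,-4.4,0,0],[0,-1.7,-4.4,0,0],[0,-1.7,-4.4,0,0],[0,-1.7,-4.4,0,0],[0,-1.7,-4.4,0,0],[0,-1.7,-4.4,0,0],[0,-1.7,-4.4,0,0],[0,-1.7,-4.4,0,0]]]'
python3 -m pendant '[[[0,-1.7,-4.4,0,0],[0,-1.7,-4.4,0,0],[0,-1.7,-4.4,0,0],[0,-1.7,-4.4,0,0],[0,0,0,0,0],[0,0,0,0,0]]]'
python3 -c "
from h import *
st();go(.022,-.208,.035)"
```

```text
t: 0.9
tool_pos: [0.3256, 0.3794, 0.3004]
orientation: [0.153, -3.137, 0.001]
force: [0.3, 0.4, -0.1]
opening: 0.0334
gripper_force: 0.0
t: 1.7
tool_pos: [0.4951, 0.0419, 0.3006]
orientation: [0.152, -3.138, -0.0]
force: [0.5, 0.5, 0.0]
opening: 0.0007
gripper_force: 0.0
t: 2.3
tool_pos: [0.5792, -0.1256, 0.2995]
orientation: [0.149, -3.136, -0.002]
force: [-0.6, 0.1, 0.6]
opening: 0.0008
gripper_force: 0.0
{'t': 2.3, 'q': [-0.3, 0.095, 1.327, 0.0, 1.722, -1.966], 'tool_pos': [0.579, -0.126, 0.3], 'orientation': [0.149, -3.136, -0.002], 'force': [-0.602, 0.111, 0.627], 'opening': 0.001, 'gripper_force': 0.0}
[[-0.996 -0.095 -0.002]
 [-0.095  0.996  0.001]
 [ 0.002  0.001 -1.   ]]
t 2.3 at board mm [  20.  -200.4  299.5] F [-0.6  0.1  0.6] roll err(tool z turn needed) -0.1 tool cm [-0.26 -0.79 26.45]
```

```bash
python3 -m pendant '[[[0,-0.3,-0.9,0,0],[0,0,0,4.4,0],[0,0,0,4.4,0],[0,0,0,4.4,0],[0,0,0,4.4,0],[0,0,0,4.4,0],[0,0,0,4.3,0],[0,0,0,0,0]]]'
python3 -m pendant '[[[0,0,0.5,0,0],[0,0,0.5,0,0],[0,0,0.5,0,0],[0,0,0.5,0,0],[0,0,0.5,0,0],[0,0,0.5,0,0],[0,0,0.5,0,0],[0,0,0.5,0,0]]]'
python3 -c "
from h import *
go(.022,-.1415,.035)"
```

```text
t: 3.1
tool_pos: [0.5779, -0.1307, 0.0314]
orientation: [0.154, -3.127, -0.006]
force: [-1.0, 0.2, -0.2]
opening: 0.0002
gripper_force: 0.0
t: 3.9
tool_pos: [0.5793, -0.0932, 0.0379]
orientation: [0.152, -3.138, -0.0]
force: [-0.5, 0.1, 0.4]
opening: 0.0004
gripper_force: 0.0
t 3.9 at board mm [  23.3 -168.2   37.9] F [-0.5  0.1  0.4] roll err(tool z turn needed) 0.0 tool cm [0.13 2.67 0.29]
```

Run:
```python
from h import *
c=snap('top','top1')
cv2.imwrite('pics/c1.png',cv2.resize(c['img'][190:320,205:385],None,fx=4.4,fy=4.4,interpolation=cv2.INTER_CUBIC))
snap('side','side1')
im=cv2.imread('pics/side1.png')[170:370,220:440]
cv2.imwrite('pics/cs1.png',cv2.resize(im,None,fx=3,fy=3,interpolation=cv2.INTER_CUBIC))
```

```text
(no output)
```

View pics/c1.png

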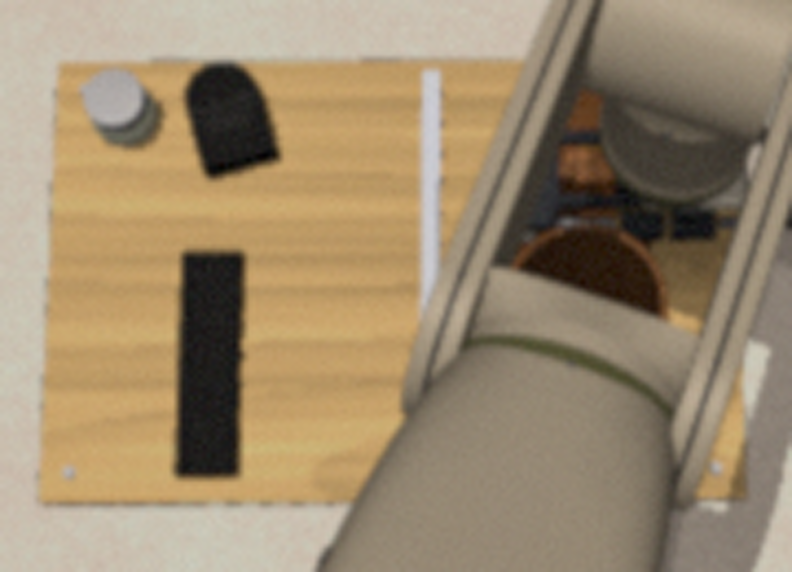

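View pics/cs1.png

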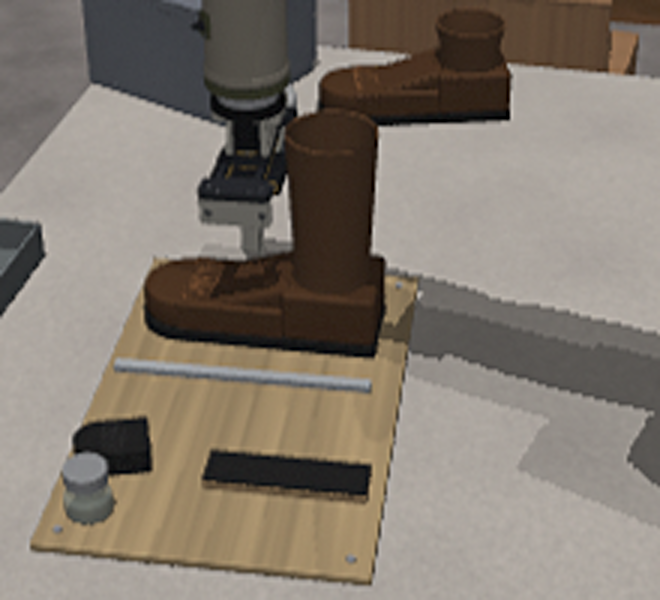

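The mouth hasn't moved (crop about 588,300). The fingers are right beside the foot, forward of the shaft, and clear of it. I'll keep pushing.

```bash
for i in 1 ; do python3 -m pendant '[[[0,0,0.4,0,0],[0,0,0.4,0.1,0],[0,0,0.4,0,0],[0,0,0.4,0,0],[0,0,0.4,0,0],[0,0,0.4,0,0],[0,0,0.4,0,0],[0,0,0.4,0,0]]]'; done
python3 -m pendant '[[[0,0,0.3,0,0],[0,0,0.3,0,0],[0,0,0.3,0,0],[0,0,0.3,0,0]]]'
python3 - <<'E'
from h import *
go(.022,-.1415,.035)
snap('side','side2')
im=cv2.imread('pics/side2.png')[170:370,220:440]
cv2.imwrite('pics/cs2.png',cv2.resize(im,None,fx=3,fy=3,interpolation=cv2.INTER_CUBIC))
E
```

```text
t: 4.8
tool_pos: [0.5764, -0.0614, 0.037]
orientation: [-0.152, 3.138, -0.0]
force: [-0.4, 1.0, 0.4]
opening: 0.0007
gripper_force: 0.0
t: 5.2
tool_pos: [0.5752, -0.0496, 0.037]
orientation: [-0.152, 3.138, -0.0]
force: [0.1, -0.1, -0.9]
opening: 0.0003
gripper_force: 0.0
t 5.2 at board mm [  23.4 -124.4   37. ] F [ 0.1 -0.1 -0.9] roll err(tool z turn needed) 0.0 tool cm [ 0.14 -1.71  0.2 ]
```

View pics/cs2.png

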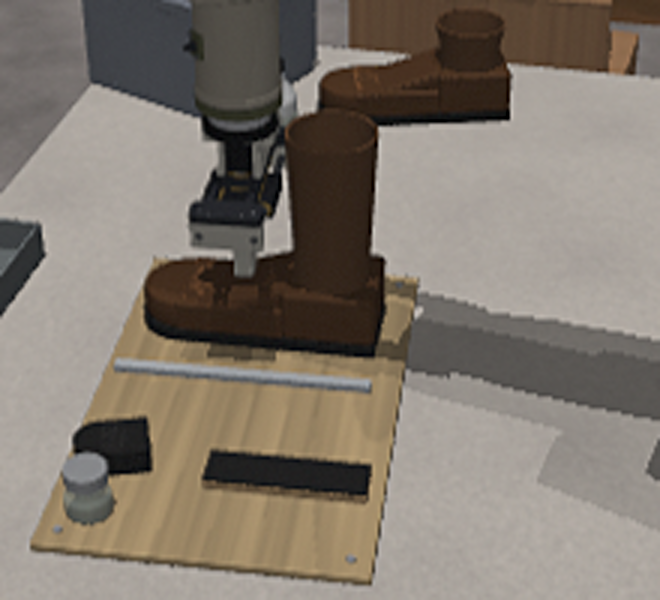

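Run:
```python
from h import *
s=robot.read_state();p=s['tool_pos'];print(p)
for f in('side2',): 
    u,v=proj(f,p);print('tcp px',u,v,'crop',(u-220)*3,(v-170)*3)
    for z in(.037,.06,.08): print(z,(w2b(ray(f,301,261,z))*1000).round(1))
for n,q in dict(mouth=(-.07,-.12,.245),heelbot=(-.12,-.074,.01),toe=(.13,-.12,.01),instep=(.02,-.12,.058)).items():
    u,v=proj('side2',b2w(*q));print(n,((u-220)*3,(v-170)*3))
```

```text
[ 0.57515822 -0.04918032  0.03690541]
tcp px 302.05656224495397 268.04077636802174 crop 246.1696867348619 294.1223291040652
0.037 [  33.9 -162.6   37. ]
0.06 [  26.9 -129.    60. ]
0.08 [ 20.8 -99.8  80. ]
mouth (np.float64(333.2787735870647), np.float64(126.447184831984))
heelbot (np.float64(376.55461380751643), np.float64(354.07391013931976))
toe (np.float64(148.14991348828306), np.float64(309.551582723547))
instep (np.float64(247.99844164995704), np.float64(279.8485991515317))
```

Run:
```python
from h import *
c=snap('wrist','w2'); print(c['pose'].round(3).tolist())
a=c['img']
b=cv2.resize(cv2.imread('pics/side2.png')[240:300,260:360],None,fx=5,fy=5,interpolation=cv2.INTER_CUBIC)
cv2.imwrite('pics/w2s.png',np.hstack([cv2.resize(a,(400,300)),b[:300,:400]]))
```

```text
[[-0.096, -0.967, -0.237, 0.51], [0.995, -0.093, -0.023, -0.055], [0.0, -0.238, 0.971, 0.232], [0.0, 0.0, 0.0, 1.0]]
```

View pics/w2s.png

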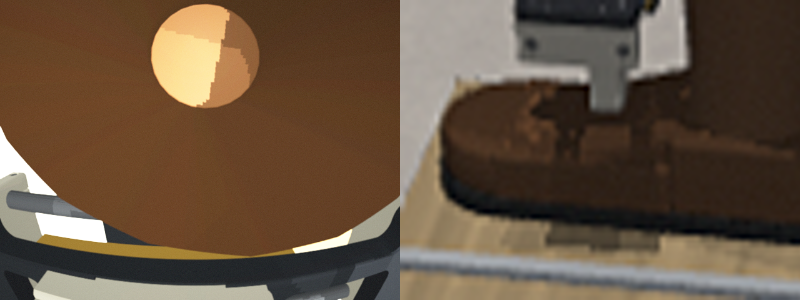

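```bash
python3 -m pendant '[[[0,0,0,-1,0],[0,0,0,-1,0],[0,0,0,-1,0],[0,0,0,0,0]]]'
python3 - <<'E'
from h import *
go(.022,-.1415,.035)
c=snap('side','side3'); p=robot.read_state()['tool_pos'];u,v=proj('side3',p);print('tcp in crop',(u-260)*5,(v-230)*5)
f=lambda n:cv2.resize(cv2.imread(f'pics/{n}.png')[190:310,260:340],None,fx=5,fy=5,interpolation=cv2.INTER_CUBIC)
cv2.imwrite('pics/cmp.png',np.hstack([f('side2'),f('side3')]));print('row in cmp',(v-190)*5,'col',400+(u-260)*5)
E
```

```text
t: 5.7
tool_pos: [0.5771, -0.0503, 0.0698]
orientation: [-0.152, 3.134, -0.001]
force: [1.0, 0.5, -0.1]
opening: 0.0005
gripper_force: 0.0
t 5.7 at board mm [  25.2 -125.3   69.8] F [ 1.   0.5 -0.1] roll err(tool z turn needed) 0.0 tool cm [ 0.33 -1.62  3.48]
tcp in crop 207.01613458412965 147.14128917286075
row in cmp 347.14128917286075 col 607.0161345841296
```

View pics/cmp.png

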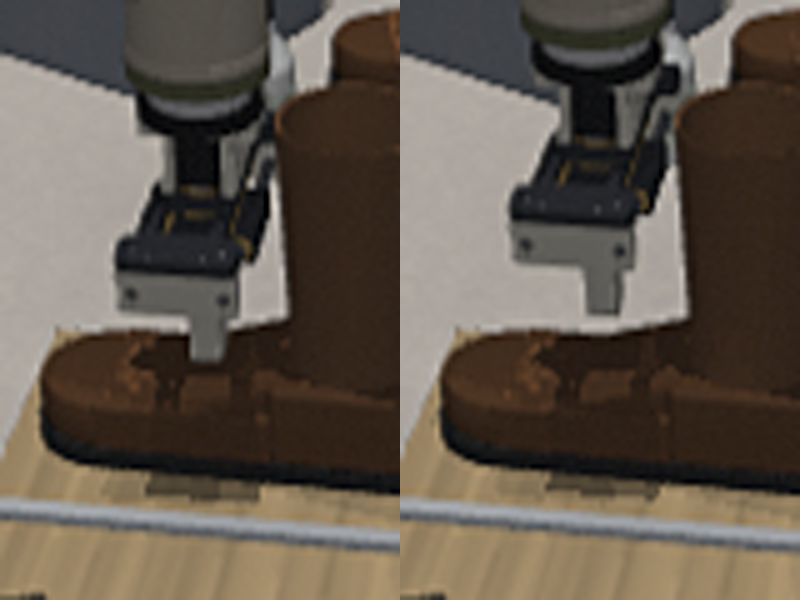

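The side crop shows the fingertip as a free end at about (602,313), while the reported TCP projects to row 347. So the closed fingers end about 22 mm above the reported TCP, and they only skimmed over the foot. I'll back out and go lower.

```bash
python3 -m pendant '[[[0,0,0,-1.5,0],[0,0.3,-3,0,0],[0,0,-3,0,0],[0,0,-3,0,0],[0,0,0,3,0],[0,0,0,2,0],[0,0,0,2,0],[0,0,0,0,0]]]'
python3 - <<'E'
from h import *
go(.022,-.209,.012)
c=snap('side','side4');s=robot.read_state();print(s['opening'])
E
```

```text
t: 6.55
tool_pos: [0.5782, -0.139, 0.009]
orientation: [0.151, -3.132, -0.003]
force: [-0.8, 0.4, -0.2]
opening: 0.0004
gripper_force: 0.0
t 6.55 at board mm [  17.8 -213.7    9. ] F [-0.8  0.4 -0.2] roll err(tool z turn needed) 0.0 tool cm [-0.42  0.47 -0.3 ]
0.00020564851490944744
```

```bash
python3 -m pendant '[[[0,-0.4,0.5,0,0],[0,0,0.5,0,0],[0,0,0.5,0,0],[0,0,0.5,0,0],[0,0,0.4,0,0],[0,0,0.4,0,0],[0,0,0.4,0,0],[0,0,0.4,0,0]]]'
python3 -m pendant '[[[0,0,0.4,0,0],[0,0,0.4,0,0],[0,0,0.4,0,0],[0,0,0.4,0,0],[0,0,0.4,0,0]]]'
python3 - <<'E'
from h import *
go(.022,-.1415,.012)
c=snap('side','side5')
a=cv2.imread('pics/side5.png').astype(int);b=cv2.imread('pics/side3.png')
d=np.abs(a-b).sum(2)>60
print('bar-strip change',d[255:300,260:350].sum(), 'mouth change',d[205:225,315:347].sum())
E
```

```text
t: 7.4
tool_pos: [0.5816, -0.1036, 0.012]
orientation: [-0.152, 3.137, -0.001]
force: [1.5, -2.3, -1.5]
opening: 0.0004
gripper_force: 1.2
t: 7.9
tool_pos: [0.5795, -0.0834, 0.012]
orientation: [-0.152, 3.138, -0.0]
force: [1.8, -3.6, 0.2]
opening: -0.0002
gripper_force: 1.6
t 7.9 at board mm [  24.4 -158.5   12. ] F [ 1.8 -3.6  0.2] roll err(tool z turn needed) 0.0 tool cm [ 0.24  1.7  -0.  ]
bar-strip change 869 mouth change 98
```

```bash
python3 -m pendant '[[[0,0,0.4,0,0],[0,0,0.4,0,0],[0,0,0.4,0,0],[0,0,0.4,0,0]]]'
python3 -m pendant '[[[0,0,0.2,0,0],[0,0,0.2,0,0],[0,0,0.2,0,0],[0,0,0.2,0,0]]]'
python3 - <<'E'
from h import *
go(.022,-.1395,.012)
c=snap('side','side6')
im=c['img'][180:310,230:370]
cv2.imwrite('pics/c6.png',cv2.resize(im,None,fx=4.5,fy=4.5,interpolation=cv2.INTER_CUBIC))
E
```

```text
t: 8.35
tool_pos: [0.578, -0.0679, 0.0121]
orientation: [-0.152, 3.138, -0.002]
force: [-2.1, -16.1, 4.2]
opening: 0.0006
gripper_force: 8.4
t: 8.75
tool_pos: [0.5768, -0.0664, 0.0136]
orientation: [0.151, -3.137, 0.016]
force: [-10.8, -35.9, 11.8]
opening: 0.0006
gripper_force: 16.8
t 8.75 at board mm [  23.4 -141.3   13.6] F [-10.8 -35.9  11.8] roll err(tool z turn needed) 0.0 tool cm [0.14 0.18 0.16]
```

View pics/c6.png

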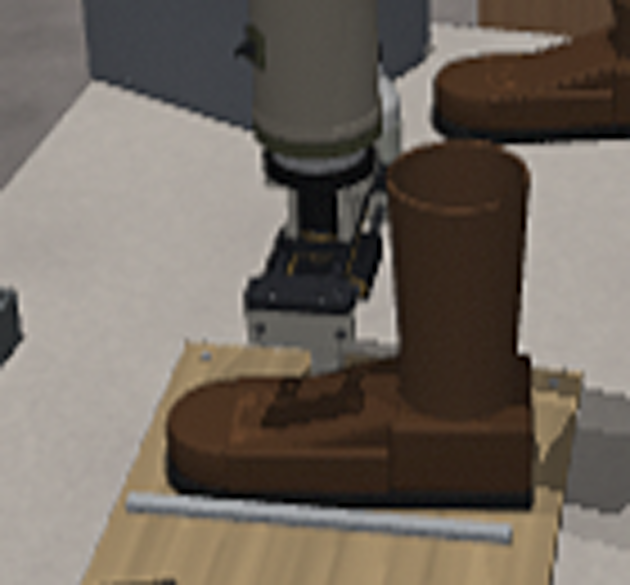

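```bash
python3 -m pendant '[[[0,0,-0.4,0,0],[0,0,-0.4,0,0],[0,0,-0.4,0,0]]]'
python3 - <<'E'
from h import *
go(.022,-.1395,.012)
snap('side','side7')
P=lambda q:tuple(((np.array(proj('side6',b2w(*q)))-[230,180])*4.5).round(0))
for n,q in dict(barEndBackTop=(-.12,-.03,.018),barToeBackTop=(.14,-.03,.018),heelTopcorner=(-.12,-.03,.08),heelTopBack=(-.12,-.122,.08),mouth=(-.07,-.076,.245),heelbot=(-.12,-.03,.01)).items(): print(n,P(q))
inv=lambda u,v,z:(w2b(ray('side6',230+u/4.5,180+v/4.5,z))*1000).round(1)
print('heel topcorner at (532,432)',inv(532,432,.08),'mouth(459,178)',inv(459,178,.245),'sole heel(532,508)',inv(532,508,.01),'sole (390,503)',inv(390,503,.01),'heel/foot step (388,443)',inv(388,443,.08))
E
```

```text
t: 9.1
tool_pos: [0.5779, -0.0712, 0.0117]
orientation: [0.152, -3.137, -0.002]
force: [-0.3, 0.3, -0.7]
opening: 0.0006
gripper_force: 0.0
t 9.1 at board mm [  24.  -146.1   11.7] F [-0.3  0.3 -0.7] roll err(tool z turn needed) 0.0 tool cm [ 0.2   0.66 -0.03]
barEndBackTop (np.float64(513.0), np.float64(516.0))
barToeBackTop (np.float64(131.0), np.float64(485.0))
heelTopcorner (np.float64(514.0), np.float64(440.0))
heelTopBack (np.float64(529.0), np.float64(361.0))
mouth (np.float64(446.0), np.float64(178.0))
heelbot (np.float64(513.0), np.float64(526.0))
heel topcorner at (532,432) [-130.7  -40.4   80. ] mouth(459,178) [-78.4 -76.6 245. ] sole heel(532,508) [-130.7  -51.    10. ] sole (390,503) [-35.5 -43.8  10. ] heel/foot step (388,443) [-39.8 -16.1  80. ]
```

```bash
python3 -m pendant '[[[0,0,-2,0,0],[0,0,-2,-2,0],[0,0,-1,-4,0],[0,0,-1,-4.5,0],[0,0,0,-4.5,0],[0,0,-1,-4.5,0],[0,2,-3,-4.5,0],[0,3,-3.5,-1,0]]]'
python3 -m pendant '[[[0,3,-3.5,0,0],[0,2,-4,0,0],[0,0,-4,0,0],[0,0,-4,0,0],[0,0,0,0,0]]]'
cat > fit.py <<'E'
from h import *
from scipy.optimize import minimize
def model():
    xs=[(-50,46),(-50,-46)]
    a=np.linspace(-np.pi/2,np.pi/2,15)
    toe=[(156+46*np.cos(t),46*np.sin(t)) for t in a]
    sh=lambda r:[(r*np.cos(t),r*np.sin(t)) for t in np.linspace(0,2*np.pi,30)]
    H=lambda P,z:[(x,y,z) for x,y in P]
    return [H(xs+toe,0)+H(xs+toe,48),H(xs+[(46,46),(46,-46)],0)+H(xs+[(46,46),(46,-46)],70),H(sh(39),70)+H(sh(46),235)]
def mask(f):
    im=cv2.imread(f'pics/{f}.png');h=cv2.cvtColor(im,cv2.COLOR_BGR2HSV).astype(int)
    m=((h[...,2]<115)&((h[...,1]>110)|(h[...,2]<50)))
    return m
def ren(f,x,y,w):
    c=np.load(f'pics/{f}.npz');out=np.zeros((480*4,640*4),np.uint8)
    cw,sw=np.cos(w),np.sin(w)
    for part in model():
        pts=[]
        for p in part:
            q=b2w(x+(cw*p[0]-sw*p[1])/1000,y+(sw*p[0]+cw*p[1])/1000,.01+p[2]/1000);pts.append(proj(f,q))
        cv2.fillConvexPoly(out,cv2.convexHull((np.array(pts)*4).astype(np.int32)),255)
    return cv2.resize(out,(640,480),interpolation=cv2.INTER_AREA)/255.
def fit(f,x0):
    m=mask(f); r0=ren(f,*x0)
    w=cv2.dilate((r0>.1).astype(np.uint8),np.ones((19,19)))>0
    m=cv2.medianBlur((m*255).astype(np.uint8),3)/255.
    L=lambda p:(np.abs(ren(f,p[0]*.01,p[1]*.01,p[2]*.05)-m)*w).sum()
    p0=np.array([x0[0]*100,x0[1]*100,x0[2]*20])
    s=np.vstack([p0]+[p0+d for d in np.eye(3)])
    o=minimize(L,p0,method='Nelder-Mead',options=dict(initial_simplex=s))
    print(f,'x,y mm',(o.x[:2]*10).round(1),'yaw deg',np.degrees(o.x[2]*.05).round(2),'resid',o.fun.round(0),'of',m[w].sum())
E
python3 - <<'E'
from fit import *
go(-.07,-.076,.31)
fit('top0',(-.07,-.12,0)); fit('side0',(-.07,-.12,0))
snap('top','top8');snap('side','side8')
fit('top8',(-.075,-.08,.05)); fit('side8',(-.075,-.08,.05))
E
```

```text
t: 9.95
tool_pos: [0.5467, -0.2061, 0.2621]
orientation: [-0.158, 3.13, -0.004]
force: [0.2, -0.2, -1.1]
opening: 0.0005
gripper_force: 0.0
t: 10.45
tool_pos: [0.5083, -0.3691, 0.2543]
orientation: [0.147, -3.137, -0.001]
force: [-0.4, -0.2, -0.8]
opening: 0.0001
gripper_force: 0.0
t 10.45 at board mm [ -73.9 -436.1  254.3] F [-0.4 -0.2 -0.8] roll err(tool z turn needed) -0.1 tool cm [-0.29 36.01 -5.54]
top0 x,y mm [ -73.7 -120.7] yaw deg -0.94 resid 453.0 of 2501.0
side0 x,y mm [ -69.  -115.2] yaw deg -0.09 resid 464.0 of 3812.0
top8 x,y mm [-79.2 -96.4] yaw deg 6.63 resid 554.0 of 2411.0
side8 x,y mm [-76.2 -90.5] yaw deg 5.65 resid 542.0 of 3979.0
```

```bash
python3 -m pendant '[[[0,-1.8,4.4,0,0],[0,-1.8,4.4,0,0],[0,-1.8,4.4,0,0],[0,-1.8,4.4,0,0],[0,-1.5,4.4,0,0],[0,0,4.0,0,0],[0,0,0,4,0],[0,0,0,4,0]]]'
python3 -m pendant '[[[0,0,0,4,0],[0,0,0,4,0],[0,0,0,4,0],[0,0,0,3,0],[0,0,0,0,0],[0,0,0,0,0]]]'
python3 -c "
from h import *
go(.012,-.175,.022)"
```

```text
t: 11.35
tool_pos: [0.5719, -0.0952, 0.1774]
orientation: [-0.16, 3.133, -0.001]
force: [0.1, 0.5, -1.7]
opening: 0.0003
gripper_force: 0.0
t: 11.95
tool_pos: [0.5703, -0.0973, 0.0266]
orientation: [0.154, -3.137, -0.001]
force: [0.4, 0.9, 0.8]
opening: 0.0002
gripper_force: 0.0
t 11.95 at board mm [  14.  -171.4   26.6] F [0.4 0.9 0.8] roll err(tool z turn needed) 0.1 tool cm [ 0.2  -0.36  0.46]
```

```bash
python3 -m pendant '[[[0,0,0.6,0.4,0],[0,0,0.6,0,0],[0,0,0.6,0,0],[0,0,0.4,0,0],[0,0,0.3,0,0],[0,0,0.3,0,0]]]'
python3 -m pendant '[[[0,0,0.3,0,0],[0,0,0.3,0,0],[0,0,0.3,0,0]]]'
python3 - <<'E'
from fit import *
go(.012,-.132,.022)
snap('side','side9');fit('side9',(-.076,-.088,.05))
E
```

```text
t: 12.55
tool_pos: [0.568, -0.0704, 0.0222]
orientation: [-0.152, 3.138, -0.0]
force: [-0.0, -0.8, 0.1]
opening: 0.001
gripper_force: 0.0
t: 12.85
tool_pos: [0.5674, -0.0644, 0.0226]
orientation: [-0.152, 3.137, -0.007]
force: [-2.3, -19.2, 5.1]
opening: 0.0004
gripper_force: 8.1
t 12.85 at board mm [  14.2 -138.4   22.6] F [ -2.3 -19.2   5.1] roll err(tool z turn needed) 0.0 tool cm [0.22 0.64 0.06]
side9 x,y mm [-74.8 -90. ] yaw deg 6.03 resid 817.0 of 4324.0
```

```bash
python3 -m pendant '[[[0,-0.5,-1.0,0.2,0],[0,0,0,0,0],[0,0,0.4,0,0],[0,0.3,0.3,0,0],[0,0.3,0.25,0,0],[0,0.3,0.25,0,0],[0,0.3,0.25,0,0]]]'
python3 - <<'E'
from fit import *
go(.012,-.132,.022)
snap('side','side10');fit('side10',(-.076,-.088,.05))
E
```

```text
t: 13.6
tool_pos: [0.5613, -0.0597, 0.0214]
orientation: [-0.152, 3.134, -0.006]
force: [2.8, -11.0, 3.5]
opening: 0.0009
gripper_force: 5.2
t 13.6 at board mm [   8.6 -133.1   21.4] F [  2.8 -11.    3.5] roll err(tool z turn needed) 0.0 tool cm [-0.34  0.11 -0.06]
side10 x,y mm [-79.7 -80.7] yaw deg 1.84 resid 953.0 of 4350.0
```

```bash
python3 -m pendant '[[[0,0.3,0.1,0,0],[0,0.3,0.15,0,0],[0,0.2,0.15,0,0],[0,0.2,0.15,0,0]]]'
python3 - <<'E'
from fit import *
go(.012,-.132,.022)
snap('side','side11');fit('side11',(-.076,-.080,.02))
E
```

```text
t: 14.05
tool_pos: [0.5538, -0.0566, 0.0232]
orientation: [-0.151, 3.128, -0.01]
force: [9.9, -17.4, 5.4]
opening: 0.0005
gripper_force: 8.3
t 14.05 at board mm [   1.4 -129.4   23.2] F [  9.9 -17.4   5.4] roll err(tool z turn needed) 0.0 tool cm [-1.06 -0.26  0.13]
side11 x,y mm [-81.  -79.6] yaw deg 2.81 resid 992.0 of 4357.0
```

```bash
python3 -m pendant '[[[0,-0.5,-1,0,0],[0,-0.5,-3,-1,0],[0,-0.5,-4,-2,0],[0,0,-4,-2,0],[0,0,-4.5,-2,0],[0,0,-4.5,-2,0],[0,0,-4.5,-2,0],[0,0,0,0,0]]]'
python3 - <<'E'
from fit import *
go(-.01,-.17,.022)
snap('top','top12');snap('side','side12');fit('top12',(-.08,-.080,.02));fit('side12',(-.08,-.080,.02))
E
```

```text
t: 14.9
tool_pos: [0.5896, -0.3117, 0.1332]
orientation: [-0.145, 3.134, -0.006]
force: [0.3, 0.8, 0.0]
opening: 0.0006
gripper_force: 0.0
t 14.9 at board mm [  12.6 -386.7  133.2] F [0.3 0.8 0. ] roll err(tool z turn needed) -0.2 tool cm [ 2.38 21.71 11.02]
top12 x,y mm [-85.  -78.7] yaw deg 0.54 resid 592.0 of 2374.0
side12 x,y mm [-82.8 -79.4] yaw deg 2.19 resid 648.0 of 3975.0
```

Run:
```python
from fit import *
for f in('side12','top12'):
    im=cv2.imread(f'pics/{f}.png').astype(np.float32)
    print(f,'y mm',list(range(-60,-8,4)))
    for x in(-.125,-.11,-.08,-.05,-.02,.01,.04,.07,.1):
        r=[]
        for y in range(-60,-8,4):
            u,v=proj(f,b2w(x,y/1000,.01));px=cv2.getRectSubPix(im,(1,1),(u,v))[0,0];r.append('%3d/%3d'%(px[2],px[0]))
        print(x,r)
```

```text
side12 y mm [-60, -56, -52, -48, -44, -40, -36, -32, -28, -24, -20, -16, -12]
-0.125 [' 49/ 23', ' 49/ 22', ' 45/ 22', ' 37/ 24', ' 29/ 25', ' 25/ 26', ' 19/ 21', ' 13/ 16', ' 36/ 29', ' 91/ 61', '151/ 98', '168/109', '166/107']
-0.11 [' 48/ 22', ' 50/ 22', ' 50/ 24', ' 41/ 22', ' 26/ 20', ' 11/ 12', ' 54/ 57', '148/154', '174/181', '152/159', '121/130', '107/108', '123/100']
-0.08 [' 50/ 24', ' 50/ 22', ' 47/ 21', ' 39/ 21', ' 29/ 21', ' 12/ 11', ' 64/ 66', '134/140', '165/172', '153/160', '116/122', ' 95/ 99', '117/ 97']
-0.05 [' 50/ 24', ' 50/ 23', ' 48/ 21', ' 41/ 21', ' 28/ 24', ' 11/ 13', ' 80/ 83', '133/138', '159/164', '154/160', '121/127', ' 92/ 98', '122/ 96']
-0.02 [' 49/ 21', ' 50/ 25', ' 53/ 25', ' 46/ 25', ' 31/ 21', ' 19/ 19', ' 65/ 68', '126/131', '160/165', '151/158', '116/124', ' 89/102', '135/105']
0.01 [' 49/ 22', ' 49/ 22', ' 50/ 21', ' 42/ 21', ' 27/ 18', ' 22/ 21', ' 44/ 47', '133/137', '165/172', '148/156', '114/123', ' 96/101', '123/101']
0.04 [' 50/ 24', ' 50/ 24', ' 49/ 23', ' 43/ 21', ' 29/ 19', ' 20/ 19', ' 56/ 59', '147/152', '173/180', '150/156', '118/1
[... 1046 characters left out ...]
/ 13', ' 40/ 11', ' 37/  7', ' 42/ 17', ' 38/ 11', ' 41/ 12', ' 73/ 31', '140/104', '191/146', '203/118']
0.01 [' 48/ 19', ' 58/ 19', ' 72/ 26', ' 87/ 33', '101/ 36', ' 95/ 30', ' 82/ 26', ' 88/ 36', '126/ 99', '197/198', '208/206', '197/155', '188/103']
0.04 [' 85/ 25', ' 83/ 23', ' 84/ 24', ' 86/ 26', ' 83/ 22', ' 79/ 18', ' 83/ 24', ' 99/ 42', '124/ 99', '195/199', '207/206', '199/156', '195/108']
0.07 ['109/ 40', '121/ 49', '113/ 43', '119/ 46', '119/ 46', '112/ 43', '106/ 39', '103/ 41', '123/ 98', '193/197', '206/208', '198/158', '193/106']
0.1 ['101/ 34', '101/ 34', '101/ 36', '103/ 37', '101/ 34', ' 98/ 33', ' 94/ 29', '113/ 70', '180/174', '210/216', '205/206', '208/166', '209/120']
```

The sole meets the bar along its whole length, with no board visible between them, so it is flush. The origin is at about (-82,-76) mm on the board. Next I'll hover over the mouth with the fingers part open and check the tip geometry.

```bash
python3 -m pendant '[[[0.55,0,0,-4.5,0],[0.55,0,0,-4.5,0],[0.55,0,0,-4.5,0],[0.55,0,0,-4,0],[0.55,1.4,4.5,0,0],[0.55,1.4,4.5,0,0],[0.55,1.4,4.5,0,0],[0.55,1.4,4.5,0,0]]]'
python3 -m pendant '[[[0.55,1.4,4.5,0,0],[0.55,1.4,4.5,0,0],[0.55,1,4,0,0],[0.55,0,0,0,0],[0.55,0,0,0,0]]]'
python3 - <<'E'
from fit import *
go(-.082,-.076,.29)
c=snap('side','side13');s=robot.read_state();print(s['opening'])
p=s['tool_pos'];u,v=np.array(proj('side13',p));print('tcp in crop',(u-260)*5,(v-130)*5)
for dy in(-.04,.04):
    b=w2b(p)+[0,dy,0];q=np.array(proj('side13',b2w(*b)));print(dy,(q-[260,130])*5)
cv2.imwrite('pics/hov.png',cv2.resize(c['img'][130:250,260:420],None,fx=5,fy=5,interpolation=cv2.INTER_CUBIC))
E
```

```text
t: 15.8
tool_pos: [0.5139, -0.1285, 0.3031]
orientation: [0.155, -3.135, -0.003]
force: [0.5, 0.1, 1.1]
opening: 0.0507
gripper_force: 0.0
t: 16.3
tool_pos: [0.4642, -0.0044, 0.304]
orientation: [0.158, -3.136, -0.001]
force: [0.8, 0.1, -0.3]
opening: 0.0515
gripper_force: 0.0
t 16.3 at board mm [-82.7 -68.8 304. ] F [ 0.8  0.1 -0.3] roll err(tool z turn needed) 0.3 tool cm [-0.07 -0.73  1.4 ]
0.05101938874486567
tcp in crop 365.73934318795466 360.2675023830716
-0.04 [374.83485671 328.11915449]
0.04 [356.18123185 394.05091524]
```

View pics/hov.png

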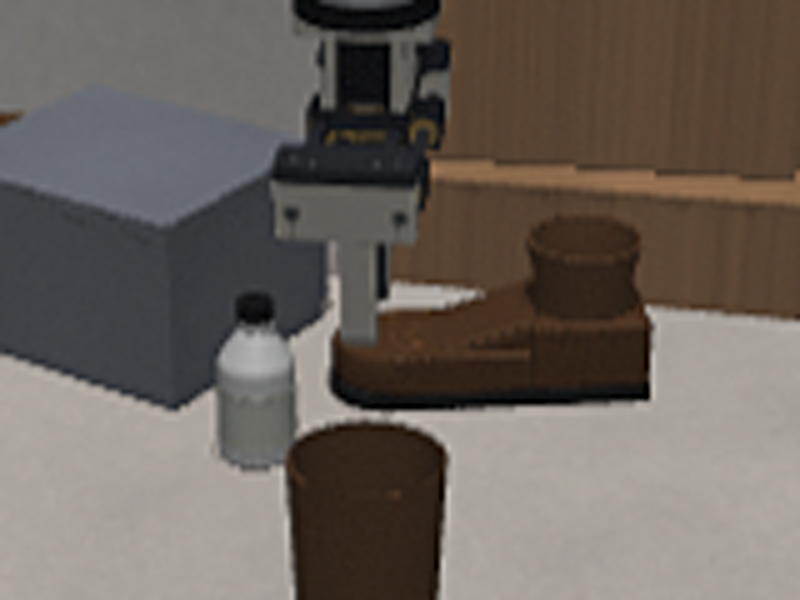

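Run:
```python
import cv2,numpy as np
for f,u,a,b in(('side13',332,160,214),('side3',300,226,272),('side2',301,236,280)):
    im=cv2.imread(f'pics/{f}.png');print(f,[(v,im[v,u-1:u+2].mean(0).astype(int).tolist()) for v in range(a,b,2)])
```

```text
side13 [(160, [44, 39, 38]), (162, [41, 37, 36]), (164, [35, 31, 30]), (166, [21, 18, 17]), (168, [86, 91, 93]), (170, [89, 93, 95]), (172, [89, 93, 95]), (174, [88, 93, 95]), (176, [88, 93, 95]), (178, [83, 87, 89]), (180, [89, 94, 95]), (182, [88, 93, 94]), (184, [88, 92, 94]), (186, [88, 92, 94]), (188, [88, 93, 95]), (190, [88, 92, 94]), (192, [88, 93, 94]), (194, [88, 92, 94]), (196, [90, 95, 96]), (198, [64, 69, 72]), (200, [31, 50, 77]), (202, [27, 38, 54]), (204, [23, 33, 47]), (206, [21, 31, 44]), (208, [26, 26, 27]), (210, [13, 13, 12]), (212, [149, 156, 161])]
side3 [(226, [28, 25, 23]), (228, [43, 39, 38]), (230, [41, 37, 36]), (232, [49, 45, 44]), (234, [22, 18, 17]), (236, [86, 90, 92]), (238, [90, 95, 96]), (240, [90, 95, 97]), (242, [89, 95, 96]), (244, [89, 93, 95]), (246, [89, 92, 94]), (248, [88, 92, 93]), (250, [89, 93, 94]), (252, [73, 76, 78]), (254, [167, 174, 181]), (256, [120, 126, 132]), (258, [16, 23, 35]), (260, [20, 27, 39]), (262, [18, 26, 38]), (264, [28, 40, 60]), (266, [31, 45, 65]), (268, [31, 46, 67]), (270, [26, 35, 50])]
side2 [(236, [31, 28, 27]), (238, [44, 40, 38]), (240, [42, 38, 37]), (242, [47, 43, 42]), (244, [22, 19, 18]), (246, [84, 88, 90]), (248, [90, 95, 97]), (250, [91, 96, 97]), (252, [90, 94, 96]), (254, [88, 93, 94]), (256, [90, 94, 95]), (258, [88, 94, 95]), (260, [91, 97, 98]), (262, [45, 49, 54]), (264, [20, 26, 36]), (266, [31, 45, 66]), (268, [31, 45, 66]), (270, [26, 37, 54]), (272, [25, 35, 50]), (274, [23, 32, 45]), (276, [21, 31, 45]), (278, [23, 31, 45])]
```

```bash
python3 -m pendant '[[[0.5,0,-0.7,2,0],[0.5,0,0,3,0],[0.5,0,0,2,0],[0.5,0,0,1.5,0],[0.5,0,0,1,0],[0.5,0,0,1,0],[0.5,0,0,0,0]]]'
python3 -c "
from h import *
go(-.082,-.076,.199)"
python3 -m pendant '[[[0.6,0,0,0,0],[0.6,0,0,0,0],[0.6,0,0,0,0]]]'
python3 -c "
from h import *
go(-.082,-.076,.199)"
```

```text
t: 17.05
tool_pos: [0.4654, -0.0132, 0.1989]
orientation: [0.152, -3.136, -0.001]
force: [0.1, 0.9, -1.3]
opening: 0.0463
gripper_force: 0.6
t 17.05 at board mm [-82.4 -77.6 198.9] F [ 0.1  0.9 -1.3] roll err(tool z turn needed) 0.0 tool cm [-0.04  0.16 -0.01]
t: 17.35
tool_pos: [0.466, -0.0132, 0.2004]
orientation: [-0.152, 3.137, -0.0]
force: [-1.2, 1.4, -1.1]
opening: 0.0534
gripper_force: 29.9
t 17.35 at board mm [-81.8 -77.7 200.4] F [-1.2  1.4 -1.1] roll err(tool z turn needed) 0.1 tool cm [0.02 0.17 0.14]
```

The fingers touch the mouth's inner wall at an opening of 53.4 mm, which gives a fingertip thickness of about 15 mm each. I'll narrow them to 0.36, lower, and start tipping with the leading finger.

```bash
python3 -m pendant '[[[0.36,0,0,0,0],[0.36,0,0,0.5,0],[0.36,0,0.3,0.4,0],[0.36,0,0.5,0,0],[0.36,0,0.5,-0.1,0],[0.36,0,0.5,-0.1,0],[0.36,0,0.5,-0.1,0],[0.36,0,0.5,-0.1,0]]]'
python3 - <<'E'
from h import *
go(-.082,-.0295,.198);snap('side','side14')
E
```

```text
t: 18.15
tool_pos: [0.4632, 0.015, 0.1952]
orientation: [-0.152, 3.138, -0.0]
force: [0.4, -2.4, -1.4]
opening: 0.0336
gripper_force: 0.6
t 18.15 at board mm [-82.  -49.4 195.2] F [ 0.4 -2.4 -1.4] roll err(tool z turn needed) 0.1 tool cm [ 0.    1.99 -0.28]
```

```bash
python3 -m pendant '[[[0.36,0,0.5,-0.1,0],[0.36,0,0.5,-0.1,0],[0.36,0,0.5,-0.1,0],[0.36,0,0.5,0,0],[0.36,0,0.5,0,0],[0.36,0,0.5,0,0]]]'
python3 -m pendant '[[[0.36,0,0.5,0.05,0],[0.36,0,0.5,0.05,0],[0.36,0,0.5,0.05,0],[0.36,0,0.5,0.1,0],[0.36,0,0.4,0.1,0]]]'
cat > tilt.py <<'E'
from fit import *
# tilt fit from side: rotate model about edge (y=46,z=0); params theta, creep
def rent(f,x,th,cr,w=0.):
    out=np.zeros((1920,2560),np.uint8);c,s=np.cos(th),np.sin(th)
    for part in model():
        pts=[]
        for a,b,z in part:
            yr=b-46;Y=yr*c+z*s;Z=-yr*s+z*c
            X=a*np.cos(w)-Y*np.sin(w);Yw=a*np.sin(w)+Y*np.cos(w)
            pts.append(proj(f,b2w(x+X/1000,-.030-cr+Yw/1000,.01+Z/1000)))
        cv2.fillConvexPoly(out,cv2.convexHull((np.array(pts)*4).astype(np.int32)),255)
    return cv2.resize(out,(640,480),interpolation=cv2.INTER_AREA)/255.
def tfit(f,th0,cr0=.005,x=-.082):
    m=cv2.medianBlur((mask(f)*255).astype(np.uint8),3)/255.
    w=cv2.dilate((rent(f,x,np.radians(th0),cr0)>.1).astype(np.uint8),np.ones((25,25)))>0
    L=lambda p:(np.abs(rent(f,p[2]/100,p[0]/10,p[1]/100,p[3]/20)-m)*w).sum()
    p0=np.array([np.radians(th0)*10,cr0*100,x*100,0])
    o=minimize(L,p0,method='Nelder-Mead',options=dict(initial_simplex=np.vstack([p0]+[p0+d for d in np.eye(4)])))
    print(f,'theta',np.degrees(o.x[0]/10).round(1),'creep mm',(o.x[1]*10).round(1),'x',(o.x[2]*10).round(1),'yaw',np.degrees(o.x[3]/20).round(1),'resid',round(o.fun),'of',m[w].sum())
E
python3 - <<'E'
from tilt import *
go(-.082,.009,.195);snap('side','side15');tfit('side12',0,.0);tfit('side15',20)
E
```

```text
t: 18.8
tool_pos: [0.4601, 0.0449, 0.1979]
orientation: [0.152, -3.138, -0.0]
force: [-0.4, -1.6, -0.4]
opening: 0.0335
gripper_force: 0.5
t: 19.3
tool_pos: [0.4578, 0.0688, 0.1944]
orientation: [-0.152, 3.138, 0.0]
force: [-1.3, -0.8, -1.1]
opening: 0.0333
gripper_force: 0.3
t 19.3 at board mm [-82.1   4.7 194.4] F [-1.3 -0.8 -1.1] roll err(tool z turn needed) 0.1 tool cm [-0.01  0.43 -0.06]
side12 theta -10.6 creep mm 4.3 x -80.0 yaw 0.5 resid 686 of 4078.0
side15 theta 29.4 creep mm 1.5 x -85.4 yaw 1.5 resid 987 of 3768.0
```

```bash
python3 -m pendant '[[[0.36,0,0.4,0.1,0],[0.36,0,0.4,0.1,0],[0.36,0,0.4,0.1,0],[0.36,0,0.4,0.1,0],[0.36,0,0.3,0.1,0]]]'
python3 -m pendant '[[[0.36,0,0.3,0.1,0],[0.36,0,0.3,0.1,0],[0.36,0,0.3,0.1,0],[0.36,0,0.3,0.1,0],[0.36,0,0.3,0.1,0]]]'
python3 - <<'E'
from h import *
go(-.082,.0465,.1835)
E
```

```text
t: 19.85
tool_pos: [0.456, 0.0877, 0.1893]
orientation: [0.152, -3.138, -0.0]
force: [0.6, -0.4, -0.2]
opening: 0.0333
gripper_force: 0.2
t: 20.35
tool_pos: [0.4546, 0.1025, 0.1844]
orientation: [0.152, -3.138, -0.0]
force: [0.6, 0.1, -0.3]
opening: 0.0334
gripper_force: 0.1
t 20.35 at board mm [-82.1  38.5 184.4] F [ 0.6  0.1 -0.3] roll err(tool z turn needed) 0.0 tool cm [-0.01  0.8   0.09]
```

```bash
python3 -m pendant '[[[0.36,0,0.25,0,0],[0.36,0,0.25,0.05,0],[0.36,0,0.25,0.05,0],[0.36,0,0.25,0.05,0],[0.36,0,0.25,0.05,0],[0.36,0,0,0,0]]]'
python3 - <<'E'
from tilt import *
go(-.082,.0465,.1835);snap('side','side16');tfit('side16',32)
E
```

```text
t: 20.95
tool_pos: [0.4533, 0.1149, 0.1824]
orientation: [0.153, -3.138, -0.0]
force: [0.2, 0.0, 0.4]
opening: 0.0336
gripper_force: 0.1
t 20.95 at board mm [-82.2  51.1 182.4] F [0.2 0.  0.4] roll err(tool z turn needed) 0.1 tool cm [-0.02 -0.46 -0.11]
side16 theta 41.1 creep mm -2.6 x -87.6 yaw -0.5 resid 1086 of 3430.0
```

```bash
python3 -m pendant '[[[0.36,0,0.4,0.1,0],[0.36,0,0.4,0.1,0],[0.36,0,0.4,0.1,0],[0.36,0,0.4,0.15,0],[0.36,0,0,0,0]]]'
python3 -m pendant '[[[0.36,0,0.4,0.15,0],[0.36,0,0.4,0.15,0],[0.36,0,0.4,0.15,0],[0.36,0,0.4,0.15,0],[0.36,0,0,0,0]]]'
python3 - <<'E'
from tilt import *
go(-.082,.085,.172);snap('side','side17');tfit('side17',40)
E
```

```text
t: 21.5
tool_pos: [0.4516, 0.1311, 0.1776]
orientation: [0.153, -3.137, -0.0]
force: [0.5, 0.3, -0.3]
opening: 0.0336
gripper_force: 0.0
t: 22.0
tool_pos: [0.4501, 0.147, 0.1717]
orientation: [0.153, -3.137, -0.0]
force: [0.3, 0.9, -0.5]
opening: 0.0336
gripper_force: 0.2
t 22.0 at board mm [-82.3  83.3 171.7] F [ 0.3  0.9 -0.5] roll err(tool z turn needed) 0.1 tool cm [-0.03  0.17 -0.03]
side17 theta 50.2 creep mm 0.9 x -83.8 yaw -0.9 resid 922 of 3192.0
```

```bash
python3 -m pendant '[[[0.36,0,0.4,0.12,0],[0.36,0,0.4,0.12,0],[0.36,0,0.4,0.12,0],[0.36,0,0.4,0.12,0],[0.36,0,0.4,0.15,0]]]'
python3 -m pendant '[[[0.36,0,0.4,0.15,0],[0.36,0,0.4,0.15,0],[0.36,0,0.4,0.15,0],[0.36,0,0.4,0.15,0],[0.36,0,0.4,0.15,0]]]'
python3 - <<'E'
from tilt import *
go(-.082,.125,.158);snap('side','side18');tfit('side18',50)
E
```

```text
t: 22.55
tool_pos: [0.4483, 0.1668, 0.1655]
orientation: [0.152, -3.138, -0.0]
force: [-0.4, 1.0, -0.8]
opening: 0.0333
gripper_force: 0.2
t: 23.05
tool_pos: [0.4464, 0.1867, 0.158]
orientation: [0.152, -3.138, -0.0]
force: [-0.0, 0.1, -0.3]
opening: 0.0337
gripper_force: 0.3
t 23.05 at board mm [-82.2 123.1 158. ] F [-0.   0.1 -0.3] roll err(tool z turn needed) 0.0 tool cm [-0.02  0.19  0.  ]
side18 theta 39.4 creep mm 0.2 x -77.2 yaw -2.5 resid 872 of 2643.0
```

```bash
cat > scan.py <<'E'
from tilt import *
def bm(f):
    im=cv2.imread(f'pics/{f}.png').astype(int);b,g,r=im[...,0],im[...,1],im[...,2]
    return ((r<110)&(r>1.45*b)&(r-b>8)).astype(np.float32)
def scan(f,ths,crs=(0,.01,.02)):
    m=bm(f);best=[]
    for th in ths:
        for cr in crs:
            r=rent(f,-.082,np.radians(th),cr)>.5
            ring=(cv2.dilate(r.astype(np.uint8),np.ones((9,9)))>0)&~r
            best.append((round(float(m[r].mean()-m[ring].mean()),3),th,cr))
    best.sort(reverse=True);print(f,best[:5])
E
python3 - <<'E'
from scan import *
for f,t in(('side12',range(-10,20,2)),('side16',range(16,60,3)),('side17',range(20,70,3)),('side18',range(20,90,3))): scan(f,t)
E
```

```text
side12 [(0.852, 8, 0.01), (0.851, 6, 0.01), (0.851, 4, 0), (0.849, 2, 0), (0.846, 6, 0)]
side16 [(0.693, 52, 0.01), (0.684, 43, 0.01), (0.683, 31, 0), (0.68, 40, 0.01), (0.679, 40, 0)]
side17 [(0.738, 47, 0), (0.734, 44, 0), (0.733, 53, 0.01), (0.731, 50, 0), (0.729, 41, 0)]
side18 [(0.711, 53, 0), (0.711, 50, 0), (0.677, 53, 0.01), (0.67, 47, 0), (0.661, 56, 0.01)]
```

```bash
python3 -m pendant '[[[0.36,0,0.36,0.17,0],[0.36,0,0.36,0.18,0],[0.36,0,0.36,0.18,0],[0.36,0,0.36,0.18,0],[0.36,0,0.36,0.2,0]]]'
python3 -m pendant '[[[0.36,0,0.36,0.2,0],[0.36,0,0.36,0.22,0],[0.36,0,0.36,0.22,0],[0.36,0,0.36,0.22,0],[0.36,0,0.36,0.22,0]]]'
python3 - <<'E'
from scan import *
go(-.082,.161,.138);snap('side','side19');scan('side19',range(40,92,3))
E
```

```text
t: 23.6
tool_pos: [0.4447, 0.2045, 0.1489]
orientation: [-0.152, 3.138, 0.0]
force: [-0.3, 0.3, 0.0]
opening: 0.0336
gripper_force: 0.3
t: 24.1
tool_pos: [0.4429, 0.2224, 0.138]
orientation: [0.152, -3.138, -0.0]
force: [-0.8, 0.2, -0.6]
opening: 0.0332
gripper_force: 0.4
t 24.1 at board mm [-82.2 159.1 138. ] F [-0.8  0.2 -0.6] roll err(tool z turn needed) 0.0 tool cm [-0.02  0.19  0.  ]
side19 [(0.502, 73, 0.01), (0.497, 76, 0.02), (0.496, 73, 0.02), (0.483, 70, 0.01), (0.472, 73, 0)]
```

```bash
cat >> scan.py <<'E'
from scipy.optimize import differential_evolution as DE
def sfit(f,lo,hi,z=0):
    m=bm(f)
    def L(p):
        r=rent(f,p[3]/1000,np.radians(p[0]),p[1]/1000,np.radians(p[2]))>.5
        ring=(cv2.dilate(r.astype(np.uint8),np.ones((9,9)))>0)&~r
        return -(m[r].mean()-m[ring].mean())
    o=DE(L,[(lo,hi),(-5,30),(-8,8),(-95,-70)],maxiter=12,popsize=8,seed=1,polish=False)
    print(f,'th,creep,yaw,x',o.x.round(1),'score',round(-o.fun,3))
E
python3 - <<'E'
from scan import *
sfit('side18',30,92);sfit('side19',40,92)
m=bm('side19');M=m[190:310,250:370]
for r in M[::3]: print(''.join('#' if a>.5 else '.' for a in r[::2]))
E
```

```text
side18 th,creep,yaw,x [ 53.4   7.3   2.3 -86.7] score 0.762
side19 th,creep,yaw,x [ 74.9  21.2   4.2 -84.1] score 0.529
....................................................########
............................................################
............................................################
............................................################
............................................################
............................................################
.............................................#####..##......
............................................................
............................................................
............................................................
............................................................
............................................................
............................................................
............................................................
............................................................
............................................................
....
[... 759 characters left out ...]
...........########..........
........#################................#########..........
........#################................#########..........
.........################................########...........
.........####################............########.#.........
.........########################....############...........
...............##################....############...........
............................#####....############...........
...................#.######.#####....#############..........
............................#################..##...........
..............................###################...........
................................################..##........
```

Run:
```python
import cv2,numpy as np
im=cv2.imread('pics/side19.png').astype(int)
for v in range(214,346,3):
    s=''
    for u in range(246,376,2):
        b,g,r=im[v,u]
        s+= '.' if r>135 else '#' if r>1.3*b and r<100 else 'k' if r<55 else 'g' if abs(r-b)<14 else '-'
    print(v,s)
from h import *
for th,c in((60,0),(60,.01),(74,.015)):
    t=np.radians(th)
    for n,(b,z) in dict(T=(-46,235),L=(46,235)).items():
        yr=b-46;Y=yr*np.cos(t)+z*np.sin(t);Z=-yr*np.sin(t)+z*np.cos(t)
        print(th,c,n,np.round(proj('side19',b2w(-.082,-.03-c+Y/1000,.01+Z/1000))))
print('tips',[np.round(proj('side19',b2w(-.082,.159+d,.162))) for d in(-.031,-.016,.016,.031)])
```

```text
214 ............................ggggggggggggggggggg..................
217 ............................ggggggggggggggggggg..................
220 ............................g-ggggggggggggggggk..................
223 ............................gkgggggggggggggggk#..................
226 .............................##kggggggggggk###...................
229 .............................g####k###k#kk#kkk...................
232 .............................gkkgggggggggggkkkk..................
235 ..............................kkkkkgggggkkkkkkk..................
238 ..............................gkkkkkkkkkkkkkgkk..................
241 .................................gkkkkkkggggggg..................
244 .................................gkkkkkkgggkgkg..................
247 ................................kgkkkkkkggggkkg..................
250 ...............................gkgkkkkkkgggkkk...................
253 ...............................kggk#####ggkkkk...................
256 ...............................#kkkkkkkkkk####...................
259 ..............-g...............#k#--###kkkkk#k
[... 1497 characters left out ...]
g.kkkkkkk#.......-#kkkkkkkkkkkkkkkkkkkkkkkkkkk--#.............
328 ggg.g#-.-............kkkkkkkkkkkkkkkkkkkkkkkkkkkk---.............
331 ggggg................-#######kkkkkkkkkkkkkkkkkkkk--#.............
334 gggggg...............-..--------#############kkk###-....ggggggggg
337 gggggg#..............-..--......--#################gggggggggggggg
340 gggggg..............--.---.....--##################gggggggggggg..
343 gggg#...............-..--..-...---#######------..................
60 0 T [323. 272.]
60 0 L [321. 308.]
60 0.01 T [323. 270.]
60 0.01 L [321. 306.]
74 0.015 T [321. 293.]
74 0.015 L [320. 326.]
tips [array([323., 287.]), array([322., 290.]), array([320., 298.]), array([319., 302.])]
```

```bash
python3 -m pendant '[[[0.36,0,0.15,0.4,0],[0.36,0,0.25,0.36,0],[0.36,0,0.3,0.36,0],[0.36,0,0.3,0.36,0],[0.36,0,0.3,0.36,0]]]'
python3 -m pendant '[[[0.36,0,0.3,0.36,0],[0.36,0,0.3,0.36,0],[0.36,0,0.3,0.36,0],[0.36,0,0,0,0]]]'
cat > asc.py <<'E'
from scan import *
def asc(f,a=240,b=346):
    im=cv2.imread(f'pics/{f}.png').astype(int)
    for v in range(a,b,3):
        s=''
        for u in range(260,364,2):
            B_,g,r=im[v,u]
            s+= '.' if r>135 else '#' if r>1.3*B_ and r<100 else 'k' if r<55 else 'g' if abs(r-B_)<14 else '-'
        print(v,s)
E
python3 - <<'E'
from asc import *
go(-.082,.182,.109);snap('side','side20');asc('side20');sfit('side20',50,92)
E
```

```text
t: 24.65
tool_pos: [0.4417, 0.2353, 0.1196]
orientation: [-0.152, 3.138, 0.0]
force: [-0.8, 1.9, 0.4]
opening: 0.0333
gripper_force: 1.0
t: 25.05
tool_pos: [0.4403, 0.244, 0.1081]
orientation: [0.152, -3.137, 0.001]
force: [-0.5, 1.0, -0.5]
opening: 0.0337
gripper_force: 0.5
t 25.05 at board mm [-82.8 180.8 108.1] F [-0.5  1.  -0.5] roll err(tool z turn needed) 0.1 tool cm [-0.08  0.12 -0.09]
240 ....................g#gggggggggggggggk#.............
243 .....................g##kgggggggggk#k#g.............
246 ......................kg####kkk##k##kkgg............
249 ......................kkgggggggggggkkkkk............
252 ......................kkkkkkkggkkkkkkkkk............
255 ......................ggkkkkkkkkkkkkgggg............
258 .........................ggkkkkkkggggkgg............
261 .......-#kkkkkkkkk##-----ggkkkkkkggkgkgg............
264 .....-##################kggkkkkkkggkkkk#----........
267 ....####################kggkkkkkkggkkkk######....-..
270 ...-#####################kkk####kgk##kk######....-..
273 ...#####################kkkkkkkkkkkkk-#######.......
276 ..-#############
[... 707 characters left out ...]
###--##.....g
315 kkkkk...................######################gggggg
318 kkkkk#..........--..--...###################.-gggggg
321 kkkkk-.....---.kkkkkk###-##############---...#......
324 kkkkk#......---kkkkkkkkkkkkkkkkkkkkkkk####-.........
327 kkk##-........kkkkkkkkkkkkkkkkkkkkkkkkkkkk--........
330 ..............###kkkkkkkkkkkkkkkkkkkkkkkkk-#........
333 ..............------#############kkkkkkkk#--#.......
336 .............--..--.....##################--g.......
339 .............--..--.....--##################g.......
342 .............--.--......-.-#################gggggggg
345 ................--......--##################gggggggg
side20 th,creep,yaw,x [ 53.4  -3.8   0.3 -85.8] score 0.507
```

```bash
python3 -m pendant '[[[0.36,0,0.25,0.28,0],[0.36,0,0.25,0.28,0],[0.36,0,0.25,0.28,0],[0.36,0,0.25,0.28,0],[0.36,0,0.25,0.28,0],[0.36,0,0.25,0.28,0]]]'
python3 - <<'E'
from asc import *
go(-.082,.195,.094);snap('side','side21');asc('side21',285,346)
E
```

```text
t: 25.7
tool_pos: [0.4393, 0.2592, 0.092]
orientation: [0.152, -3.138, -0.0]
force: [1.1, 1.4, -0.0]
opening: 0.0335
gripper_force: 0.6
t 25.7 at board mm [-82.3 196.   92. ] F [ 1.1  1.4 -0. ] roll err(tool z turn needed) 0.1 tool cm [-0.03 -0.1  -0.2 ]
285 ...####################kk###g-ggkk#k#########.......
288 ...-#################kkkk#kkkkkkk#kk#########.......
291 ...gggg##############kkkkkkkkkkkkkkkk########.......
294 ..--gggggggg#######kkkkkkkkkkkkkkkkkk########..#....
297 .......--.-#####-g-kkkkkkkkkkkkkgkk##########..g....
300 ...................kkkkkkkkkkkkkkkkk########........
303 ...................ggggggggkkkkkkkg#########........
306 ...................gkgggggggggggggg########...-.....
309 --##k..............gggggggggggggkgg#######....g.....
312 kkkkk.................#gggggggggggg#####-#..........
315 kkkkk.................#####gggg##########-----.....g
318 kkkkk#................#####gggg###############gggggg
321 kkkkk-.........kkkkkkk#####gggg###############gggggg
324 kkkkk#.....----kkkkkkkkk##################..........
327 kkk##-.....--.kkkkkkkkkkk#############kkkk-.........
330 ............-.###kkkkkkkkkk#########kkkkkk-.........
333 ............-.-------###########kkkkkkkkk#-.#.......
336 ............---..--.....##################-#g.......
339 .............--..--.....##############------........
342 .............-..--..-....###################........
345 .............-..---.....-.##################gggggggg
```

```bash
python3 -m pendant '[[[0.36,0,0.2,0.25,0],[0.36,0,0.2,0.25,0],[0.36,0,0.2,0.25,0],[0.36,0,0.2,0.25,0],[0.36,0,0.2,0.25,0]]]'
python3 - <<'E'
from asc import *
go(-.082,.207,.078);snap('side','side22');asc('side22',297,352)
E
```

```text
t: 26.25
tool_pos: [0.4384, 0.2691, 0.0796]
orientation: [0.152, -3.138, -0.0]
force: [-0.6, 1.8, -1.4]
opening: 0.0333
gripper_force: 0.7
t 26.25 at board mm [-82.3 205.9  79.6] F [-0.6  1.8 -1.4] roll err(tool z turn needed) 0.0 tool cm [-0.03  0.11  0.16]
297 ......----######-g--gkkkkkkkkkkkkkkk#########..g....
300 ...................kkkkkkkkkkkkkkkkk########........
303 ..................-kkkkkkkkkkkkkkkkk########........
306 ..................#kkkkkkkkkkgkkkkkk#######...-.....
309 --##k.............-gkkkkkkkkkkkkkk########....g.....
312 kkkkk..............gggggggggggggggg######-..........
315 kkkkk..............gggggggggggggkgg#####-...........
318 kkkkk#.............---ggggggggggggg######--###.ggggg
321 kkkkk-.........kkkkkk-#####gggg##g###########-gggggg
324 kkkkk#.........kkkkkkk#####gggg###########...ggggggg
327 kkk##-.....--.kkkkkkkkk####gggg#########kk..........
330 ..........---.###kkkkkk################kkk..........
333 ............-.------##################kkk##.#.......
336 ............---..--.....##################-.g.......
339 ............---.---....-###############----.........
342 .............-..--.--..-##############------........
345 .............-..---......###################.......g
348 .............-.-----....-.#################ggggggggg
351 ..............---..-...-.##################ggggggggg
```

```bash
python3 -m pendant '[[[0.36,0,0.2,0.22,0],[0.36,0,0.2,0.22,0],[0.36,0,0.2,0.22,0],[0.36,0,0.2,0.2,0],[0.36,0,0.2,0.2,0]]]'
python3 - <<'E'
from asc import *
go(-.082,.218,.064);snap('side','side23');asc('side23',303,360)
E
```

```text
t: 26.8
tool_pos: [0.4375, 0.2788, 0.069]
orientation: [-0.152, 3.138, -0.001]
force: [-0.3, 0.2, -0.1]
opening: 0.0335
gripper_force: 0.0
t 26.8 at board mm [-82.2 215.7  69. ] F [-0.3  0.2 -0.1] roll err(tool z turn needed) 0.0 tool cm [-0.02  0.23  0.5 ]
303 ....................gkkkkkkkkkkkkkkk########........
306 ...................kkkkkkkkkkkkkkkkk#######...-.....
309 --##k.............gkgkkkkkkkkkkkkk#k######....g.....
312 kkkkk.............kkkkgkkkkkkkkgkk#k#####-..........
315 kkkkk.............gkkkkkkkkkkkkkkk#######...........
318 kkkkk#............gggggggggggggggg#######....-......
321 kkkkk-.........kkkggkggggggggggggg###########-gggggg
324 kkkkk#.........kkkkggggggggggggggg###########ggggggg
327 kkk##-........kkkkkkkk#####ggggggg######kk...ggggg..
330 ...........--.###kkkkk#####gggg#########kk..........
333 ..........---.------#######gggg########kk#..#.......
336 ...........----..--.....##################..g.......
339 ............---..---...-###############---#.........
342 ............---.--..-..################-----........
345 ............--..---......#############-----#........
348 .............-.---.-.....########--########g.....ggg
351 .............-----.....--##################ggggggggg
354 .............------....-###################ggggggggg
357 ...---#####-----......-.############--g####ggggg....
```

```bash
python3 -m pendant '[[[0.36,0,0.2,0.1,0],[0.36,0,0.2,0.1,0],[0.36,0,0.2,0.1,0],[0.36,0,0.2,0,0],[0.36,0,0.2,0,0],[0.36,0,0,0,0]]]'
python3 - <<'E'
from asc import *
go(-.082,.228,.064);snap('side','side24')
a=cv2.imread('pics/side23.png').astype(int);b=cv2.imread('pics/side24.png').astype(int)
d=np.abs(a-b).max(2)>25
print('foot change',d[262:300,262:296].sum(),'shaft right edge change',d[262:330,336:352].sum())
sfit('side24',70,95)
E
```

```text
t: 27.45
tool_pos: [0.4365, 0.2891, 0.0662]
orientation: [-0.152, 3.138, 0.0]
force: [0.2, 0.4, 0.7]
opening: 0.0336
gripper_force: 0.0
t 27.45 at board mm [-82.2 226.   66.2] F [0.2 0.4 0.7] roll err(tool z turn needed) 0.1 tool cm [-0.02  0.2   0.22]
foot change 0 shaft right edge change 60
side24 th,creep,yaw,x [ 70.    1.8   6.7 -81.9] score 0.446
```

```bash
python3 -m pendant '[[[0.36,0,1,0,0],[0.36,0,2,0,0],[0.36,0,2,-1,0],[0.36,0,2,-4,0],[0.36,0,2,-4,0],[0.36,0,4,-4,0],[0.36,0,4.5,-4,0],[0.36,0,4.5,0,0]]]'
python3 -m pendant '[[[0.36,1,4.5,0,0],[0.36,2,4.5,0,0],[0.36,2,4.5,0,0],[0.36,0,0,0,0]]]'
python3 - <<'E'
from asc import *
go(-.082,.228,.064);snap('side','side25');snap('top','top25')
def cl(f,a,b,c,d,s):
    im=cv2.imread(f'pics/{f}.png').astype(int)
    for v in range(a,b,s+1):
        print(v,''.join('.' if r>135 and abs(r-B_)>30 else 'G' if r>120 else '#' if r>1.3*B_ and r<125 else 'k' if r<55 else 'g' if abs(r-B_)<14 else '-' for B_,g,r in im[v,c:d:s]))
cl('top25',200,308,212,378,2);cl('side25',250,350,240,370,2)
sfit('side25',75,95)
E
```

```text
t: 28.3
tool_pos: [0.4183, 0.4992, 0.2323]
orientation: [-0.15, 3.13, 0.011]
force: [1.6, 0.7, 1.1]
opening: 0.0334
gripper_force: 0.0
t: 28.7
tool_pos: [0.3481, 0.63, 0.2225]
orientation: [0.161, -3.134, 0.0]
force: [-0.6, 0.3, -0.7]
opening: 0.0337
gripper_force: 0.0
t 28.7 at board mm [-137.6  573.8  222.5] F [-0.6  0.3 -0.7] roll err(tool z turn needed) 0.4 tool cm [ -5.37 -34.62  15.83]
200 GGGG.GGGGGGGGGGGGGGGGGGGGGGGGGGGGGGGGGGGGGGGGGGGGGGGGGGGGGGGGGGGGGGGGGGGGGGGGGGGGGG
203 GGGG........GGGGGG..GGGG..G.....................................................GGG
206 GGG.....GGG........#kkkk#....................GG..................................GG
209 GGG...GGGGGGG.....#kkkk#k#................######kk...............................GG
212 GGG...GGGGGGGg....kkkkkkkk#...............######k##..............................GG
215 GGG....GGGGGGg#...#kkkkkkk#...............######kk##.............................GG
218 GG......GGggg-#...#kkkkkkkk#..............######kk##.............................GG
221 GG.......-g--#.....kkkkkkkk#..............######kk##.............................GG
2
[... 4201 characters left out ...]
.gGGGGGGGGG
325 GGGGGGGGkkkkkkk#........#kk######kggggggk#k##k##kkkk...GGGGGGGGGG
328 #GGGGGGg##..............kkkkk###k##-#########gkkkkgg...GGGGGGGGGG
331 .ggggggg................##kkkkgggggkkkkgggggkkkkkkgg..#GGGGGGGGGG
334 .-ggggggg................Gkkkkkkkkkgggggkkkkkkkkgkgg..#GGGGGGGGGG
337 .Gggggggg#.................-kkkkkkkkkkkkkkkkkkkggk-G..GGGGGGGGGGG
340 .gggggggg....................#kkkkkkkkkkkkkkgggggk....GGGGGGGGGGG
343 ..ggggg#.....................kgggkkkkkkkkkggggkkkkk...GGGGGGGGGGG
346 g...........................#kkggkkkkkkkkkggggkkkkk..#GGGGGGGGGGG
349 ............................kkgggkkkkkkkkkggggkkkkk..GGGGGGGGGGGG
side25 th,creep,yaw,x [ 76.    3.8   5.1 -82.5] score 0.19
```

Run:
```python
from h import *
for v in(215,255,290): print('sole',[(w2b(ray('top25',312,v,z))*1000).round(0).tolist() for z in(.018,.1)])
print('mouth',(w2b(ray('top25',226,279,.11))*1000).round(0))
print(robot.close_job())
```

```text
sole [[112.0, -51.0, 18.0], [87.0, -53.0, 100.0]]
sole [[-9.0, -51.0, 18.0], [-26.0, -53.0, 100.0]]
sole [[-111.0, -50.0, 18.0], [-123.0, -52.0, 100.0]]
mouth [-92. 177. 110.]
the job is handed in; nothing more can be done
None
```

I handed the job in: the boot form was pushed flush to the bar and tipped over it. It was held back from inside its mouth on the way down and now lies on its side, with the shaft on the rest and the sole about 20 mm back from the bar, at the limit of the expected creep. The arm was clear, the other items on the board looked unmoved, and it took about 29 s; the judge returned no verdict.

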